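# Blank off the test port and open the valve

## Robot

A 6-joint arm with a two-finger parallel gripper is mounted at the origin on the work surface. World frame = base frame: x ahead of the robot, y to its left, z up, the work surface at z = 0. Lengths are in m, angles in rad, forces in N, time in s.
With the tool pointing down it reaches from about 0.325 to 0.875 m from the base axis. Payload 4.4 kg.
Tool frame: the origin (TCP) lies on the centre line of the jaws, within the pads' length; the fingertips stand manip.tip_extent ahead of it and the grasp point (between the pads) lies 6 mm ahead of it (manip.tip_extent is the distance from the TCP to the fingertips, in m); z points along the fingers, y is the line along which they close (so a half turn about z gives the same grasp; the last joint's range is limited). The gripper opens to 85 mm and grips with 20 to 120 N. Pads are 22 mm wide; open, the fingers measure 114 mm over their backs; the gripper's body (76 mm by 85 mm) begins 54 mm behind the grasp point. The pads swing forward as they close: fully open they stand 13 mm farther back than shut.
Start: joints at [-0.15, 0.207, 1.542, -0, 1.393, -0.15], TCP at [0.575, -0, 0.256] pointing down, gripper open.
Joint ranges: [-2.73, 2.73], [-0.86, 2.22], [0.23, 2.46], [-1.11, 4.25], [0.08, 2.63], [-2.82, 2.82]. Speed limits (rad/s): [2.79, 2.79, 3.14, 3.14, 3.14, 3.14].

## Interface

Orientations are given as a rotation vector (axis times angle).
In Python, from plant import readout, imaging, close_job, models, manip gives the robot as it stands.
- The arm moves only by the tool move_arm, never from a script. Its argument "deltas" is one flat list of numbers, 7 for each row, row after row: the opening, from -1 (shut) to 1 (fully open), then the shift along the tool's x, y, z in cm, then the turn, a rotation vector about the tool's x, y, z in degrees. In form: [hand, tx, ty, tz, wx, wy, wz, hand, tx, ty, tz, wx, wy, wz, ...]. A call has 1 to 8 rows; each row is the pose to reach, as a shift and turn from the pose commanded when the call began, along the tool's axes at that moment; what a row does not reach only later rows make up. A row lasts 1/12 s, in which the tool goes at most 41.7 mm and 7.16 degrees, less where a joint would pass 70% of its speed; a pose out of reach is approached as far as the arm can. A call with a gripper value outside its range is refused whole. The fingers move at their own pace and stop on an object; "force" is the grip in N (left out, the last holds). Time passes only in rows, so rows that repeat a pose let the fingers close. It gives the time, the measured TCP pose, the force, the opening and the grip force at its end, in the units of the state.
- readout.get_obs(): the state, without advancing time (a new reading comes with each control period).
- imaging.capture(name): name is "scene" or "side" or "wrist"; returns (picture, depth): 400x640x3 uint8, blue, green, red; 400x640 float32, m along the optical axis (not along the pixel's ray), 0 where there is no reading.
- imaging.calibration(name): a dict with "intrinsics" (3x3 intrinsics, pixels), "R" (3x3) and "t" (3): a world point X has camera coordinates R X + t. Camera axes: x right, y down, z forward; pixel columns grow to the right and rows downward; lengths in m; the calibration is good to about 2 mm. A picture is of the moment at which its call begins: read the wrist's pose just before it. calibration takes no time and is no camera call; for the wrist camera it gives the pose at the moment of the call.
- close_job(): hands the job in; it is judged then, once.
Trained networks look in the newest picture that a camera, given by its name, has taken for a name from the list of things; names that differ only in an ending like _2 or _b are one class to them, and where a whole thing is asked for, a point or a joint stands for the part that bears it (a point fixed in the world has none). Each returns a list of dicts, best first, with "conf" (0 to 1); they miss things now and then, are a little off and sometimes report something else, mostly with a low value. They report only what shows in the picture. A call takes as long as a camera call. They do not tell look-alikes from the thing itself.
- models.boxes_of(camera, label): "position" ([column, row] in pixels, amid what is visible of it).
- models.trace(camera, label): "region" (400x640 bool, what is visible of it) and "position" ([column, row] in pixels, amid what is visible of it).
The state is a dict: "time": time; "joints": joint angles; "joint_vel": joint speeds; "joint_efforts": joint torques, N m; "ee_pos": TCP position; "tcp_rot": TCP orientation; "force": force on the tool from outside, world axes, zero at the start; "torque": the same for the moment, N m; "grip_width": finger opening in m; "gripper_force": force on a finger pad.
Only numpy, scipy, OpenCV 4.12 (cv2) and the standard library are available. Lean on these libraries where they do the work, as an engineer would, in place of code of your own. Each camera call takes 0.05 s, during which the arm holds its last target. There are 200 camera calls.

## Task

Take the small brass blanking cap with the blue wing and fit it to the port of the test stand: lugs in at the white marks, push it fully down against the spring, turn it clockwise (seen from above) to the red marks until it stops, and let it spring up into its lock. Only once it is locked, swing the yellow valve lever fully clockwise to open the valve. Leave the other fittings, the jar and the wrench where they are, and let go of everything.

Things in the scene. Friction and masses are not known exactly. Their poses are not given: they have to be found in the camera images.
- cap: Small brass bayonet cap, blue wing, 0.14 kg, upright, any yaw. Origin: centre of underside; x along wing and lugs (half turn equivalent). Heights from the underside: spigot dia 28 mm with 2 mm chamfered foot, 0 to 18.5; two lugs along x, 43 mm over tips, 9 mm wide, 3 to 9; flange dia 48 mm, 18.5 to 23.5; wing to grip 50 (x) by 12 mm (y), 23.5 to 51.5.
- stand: Fixed test stand, grey base plate 120 mm (x) by 240 mm (y from -65 to 175), 12 mm thick. Origin: on the table under the port's axis; x through the port's two entry notches (white marks); y along the brass pipe to the valve. A black 88 mm square lies round the port 14 mm below its mouth; a gauge 42 mm high stands at x 65, y 50.
- port_mouth (a point): Centre of the port's mouth, level with its brass rim, 70 mm above the table; axes as the stand's. Rim dia 60 mm, bore 31 mm, two notches along x 13 mm wide reaching 25 mm from the axis. Pushed fully down, the cap's flange bears on the rim (underside 18.5 mm below mouth). Locked, it has sprung up: underside 13 mm below the mouth, 5.5 mm gap under the flange.
- pad (a joint): Travel in m of the sprung pad in the port; 0 is up, its top 8 mm below the mouth, grows as pushed down (12 mm at most). Pushes up with 3.5 N at 0, about 7 N fully down. A cap merely set in rests on it unlocked, underside 8 mm below the mouth.
- lock_mark: Two red marks on rim and black square. Origin as the stand's; x (either way) is where the wing points when locked: the stand's x turned 70 deg (1.22 rad) clockwise from above. The cap turns only that way, and only with its underside over 16 mm below the mouth; at the marks are pockets it springs up into, with a hard stop about 7 deg further.
- valve_lever (a joint): Angle of the yellow valve lever in rad: 0 closed (points along the stand's -x), 1.57 fully open (along the stand's +y, in line with the pipe, away from the port). Grows clockwise seen from above; hard stops at both ends; starts at 0 to 0.22. Stays where left; friction about 0.12 N m.
- lever_grip (a point): Middle of the lever's yellow sleeve, 72 mm above the table, 77 mm from the lever's axis. Sleeve 68 mm long, 16 mm wide, 16 mm high; at least 15 mm of free air beneath it. Its x axis points along the lever towards its axis.
- valve_axis (a point): Point on the vertical axis of the valve lever at the height of its sleeve: in the stand's frame x 0, y 100, z 72 mm.
- cap_red: Bystander: larger cap with a red wing, flange diameter 62 mm, 52 mm high; does not fit the port. Origin: centre of its underside.
- skin_fitting: Bystander: square brass flange, 60 mm, with a pipe stub and black plug, 50 mm high. Origin: centre of its underside.
- tee: Bystander: brass tee, lying flat, 74 mm by 57 mm, 32 mm high. Origin: on the table under the middle of the run.
- paste_jar: Bystander: jar with a green lid, diameter 60 mm, 70 mm high. Origin: centre of its underside.
- wrench: Bystander: steel wrench, 180 mm, lying flat. Origin: under its middle.
Mind the look-alikes: they are no part of the job. What is shaped like the cap but pink is not meant.

How it is judged:
By the outcome, as a careful person would: the job done as asked, in the order asked, and still so for the second after the job is handed in, with the robot touching nothing.
It also fails if it takes over 59 s, if anything falls off the work surface, if the arm or the gripper's body presses on something with over 40 N, if the wrist force passes 120 N, or if a joint passes its speed limit or range.

## Working session

There is one attempt and no reset: what is moved stays moved. The work goes in short steps, Python scripts to look and compute and a tool call to move; the robot and the scene stay as the last step left them, time stands still between calls to the robot, and variables do not carry over. Pictures are saved under pics/ and viewed, at most 10 in all, crops included, and the job is handed in when it is done.

Besides the shell and the picture viewer there is one more tool, called after "Request:" as a command line: name --argument value ..., lists and objects as JSON in quotes. move_arm: Moves the arm, as the interface text tells. Its arguments: {"type":"object","properties":{"deltas":{"type":"array","items":{"type":"number"}},"force":{"type":"number"}},"required":["deltas"]}

```bash
mkdir -p pics; ls; cat > h.py <<'E'
import numpy as np, cv2
from plant import readout, imaging, close_job, models, manip
from scipy.spatial.transform import Rotation as Rn
def cloud(cam):
    c=imaging.calibration(cam); im,d=imaging.capture(cam)
    K,R,t=[np.array(c[k]) for k in("intrinsics","R","t")]
    v,u=np.mgrid[:400,:640]
    P=np.stack([(u-K[0,2])/K[0,0]*d,(v-K[1,2])/K[1,1]*d,d],-1)
    W=(P-t.reshape(3))@R
    W[d==0]=np.nan
    return im,d,W
E
python3 - <<'E'
from h import *
o=readout.get_obs();print({k:np.round(v,3) for k,v in o.items()}, manip.tip_extent)
for c in("scene","side"):
    im,d,W=cloud(c);cv2.imwrite(f"pics/{c}0.png",im);np.save(c+"W.npy",W)
    cal=imaging.calibration(c);print(c,-np.array(cal["R"]).T@np.array(cal["t"]).ravel())
    for l in("cap","stand","lever_grip","valve_lever","cap_red","skin_fitting","tee","paste_jar","wrench"):
        for r in models.boxes_of(c,l)[:3]:
            p=np.round(r["position"]).astype(int);print(l,round(r["conf"],2),p,np.round(W[p[1],p[0]],3))
E
```

```text
pics
{'time': np.float64(0.0), 'joints': array([-0.15 ,  0.207,  1.543,  0.   ,  1.394, -0.151]), 'joint_vel': array([ 0.   ,  0.001, -0.   ,  0.001, -0.001,  0.   ]), 'joint_efforts': array([ 0.0000e+00, -3.8303e+01, -2.9159e+01, -0.0000e+00,  1.1000e-02,
        0.0000e+00]), 'ee_pos': array([0.574, 0.   , 0.255]), 'tcp_rot': array([-2.22e+00, -2.22e+00,  2.00e-03]), 'force': array([ 0.336,  0.469, -0.353]), 'torque': array([ 0.063, -0.034, -0.072]), 'gripper_force': np.float64(0.0), 'grip_width': np.float64(0.085)} 0.025
scene [ 1.07468343 -0.02357669  0.67111765]
cap 0.91 [213 216] [ 0.472 -0.21   0.033]
cap 0.77 [215 185] [ 0.361 -0.217  0.028]
stand 0.72 [352 258] [0.606 0.094 0.013]
lever_grip 0.89 [372 213] [0.541 0.143 0.079]
valve_lever 0.76 [372 216] [0.547 0.143 0.076]
cap_red 0.97 [174 253] [ 0.568 -0.284  0.029]
skin_fitting 0.62 [162 216] [ 0.453 -0.332  0.026]
tee 0.94 [415 190] [0.433 0.276 0.032]
paste_jar 0.67 [477 221] [0.569 0.368 0.06 ]
wrench 0.62 [443 262] [0.63  0.286 0.006]
side [ 0.33797053 -0.75111499  0.71131508]
cap 0.9 [323 316] [ 0.452 -0.221  0.035]
cap 0.68 [268 326] [ 0.352 -0.239  0.05 ]
stand 0.84 [354 210] [0.571 0.045 0.056]
valve_lever 0.71 [334 181] [0.542 0.138 0.074]
cap_red 0.72 [391 342] [ 0.553 -0.301  0.047]
tee 0.63 [326 318] [ 0.458 -0.218  0.025]
tee 0.62 [277 167] [0.42  0.292 0.025]
tee 0.16 [325 182] [0.521 0.142 0.071]
paste_jar 0.85 [320 146] [0.548 0.357 0.041]
paste_jar 0.65 [327 381] [ 0.435 -0.349  0.038]
wrench 0.85 [344 168] [0.602 0.286 0.009]
```

View pics/scene0.png

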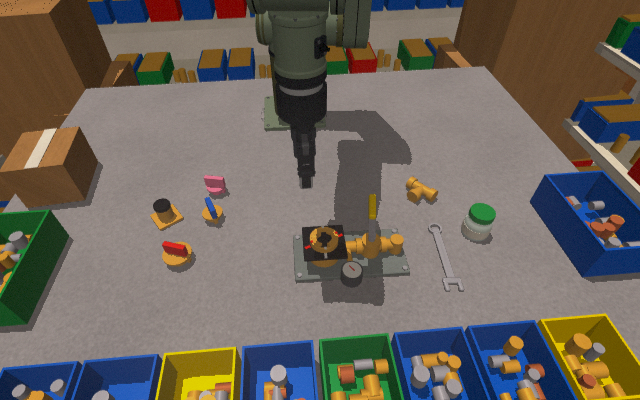

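View pics/side0.png

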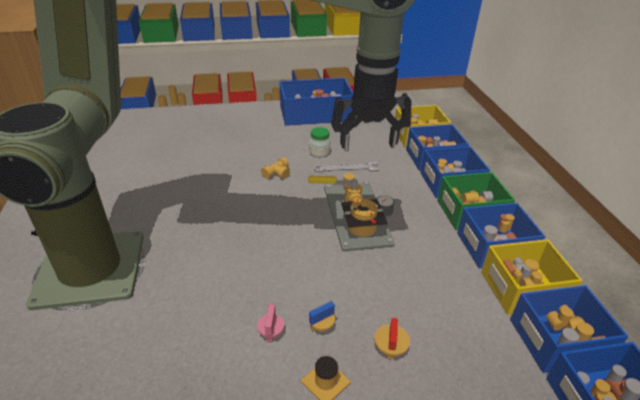

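Candidates in the scene picture: blue-wing cap (212,211), pink look-alike (215,185), red-wing larger cap (176,254) and skin fitting (163,214). I choose the blue one at (212,211), which is side (322,316). The port is at (323,241), and the lever at (372,207) points toward the robot. Next I check the choice in a crop and measure.

```bash
cat >> h.py <<'E'
def hsvmask(im,lo,hi):
    return cv2.inRange(cv2.cvtColor(im,cv2.COLOR_BGR2HSV),np.array(lo),np.array(hi))>0
def rect(P):
    c,s,a=cv2.minAreaRect((P[:,:2]*1000).astype(np.float32))
    if s[0]<s[1]: a+=90; s=s[::-1]
    return np.round(c,1),np.round(s,1),round((a+90)%180-90,1)
E
python3 - <<'E'
from h import *
for c in("scene","side"):
    im=cv2.imread(f"pics/{c}0.png");W=np.load(c+"W.npy")
    box=lambda x0,x1,y0,y1,z0,z1:(W[...,0]>x0)&(W[...,0]<x1)&(W[...,1]>y0)&(W[...,1]<y1)&(W[...,2]>z0)&(W[...,2]<z1)
    b=hsvmask(im,(100,120,50),(130,255,255))&box(.38,.55,-.3,-.12,.015,.06)
    P=W[b];print(c,"wing",len(P),rect(P),P[:,2].max()); T=P[P[:,2]>.045];print("top",len(T),rect(T) if len(T)>3 else 0)
    f=hsvmask(im,(8,90,60),(24,255,255))
    F=W[f&box(.40,.52,-.28,-.15,.015,.03)];print("flange",len(F),rect(F))
    y=hsvmask(im,(22,120,80),(34,255,255))&box(.45,.65,.05,.25,.06,.1);P=W[y];print("lever",len(P),rect(P),np.median(P[:,2]))
    r=f&box(.5,.7,-.05,.1,.064,.076);P=W[r];print("rim",len(P),rect(P),cv2.minEnclosingCircle((P[:,:2]*1000).astype(np.float32)),P.mean(0))
    k=box(.45,.75,-.1,.25,.006,.018);print("base",rect(W[k]))
    k=(im.max(2)<60)&box(.5,.72,-.06,.12,.05,.06);print("black",k.sum(),rect(W[k]))
im=cv2.imread("pics/scene0.png")
a=cv2.resize(im[170:240,160:240],(400,350),interpolation=2);b=cv2.resize(im[190:290,290:410],(400,333),interpolation=2)
cv2.imwrite("pics/crop.png",np.hstack([a,np.pad(b,((0,17),(0,0),(0,0)))]))
print({k:np.round(v,4) for k,v in imaging.calibration("wrist").items()})
E
```

```text
scene wing 106 (array([ 450.6, -216.9]), array([50. , 11.2]), 22.9) 0.05469098384102411
top 82 (array([ 450.6, -216.9]), array([50. , 11.2]), 22.9)
flange 178 (array([ 450.3, -216.8]), array([46.7, 45.6]), -77.5)
lever 176 (array([545.9, 124. ]), array([142. ,  41.4]), -40.5) 0.07873757444134244
rim 377 (array([589.9,  34.8]), array([58.4, 57.5]), -4.7) ((588.9259033203125, 34.44058609008789), 30.481338500976562) [0.59115367 0.03378594 0.06905106]
base (array([602.9,  89. ]), array([240.2, 147.7]), 89.6)
black 736 (array([589.8,  34.4]), array([88.9, 87.3]), -0.7)
side wing 291 (array([ 448.8, -217.3]), array([48.7, 12.5]), 24.2) 0.05387723876848825
top 171 (array([ 449.4, -217.3]), array([47.4, 12.2]), 25.4)
flange 210 (array([ 454.4, -229.2]), array([46.1, 21.2]), 18.0)
lever 186 (array([516.2, 149.2]), array([64.2, 20. ]), -7.6) 0.07761257596948021
rim 297 (array([589.5,  32.5]), array([58.4, 58.4]), 81.3) ((589.1114501953125, 34.441104888916016), 31.129913330078125) [0.5887057  0.0318535  0.06913646]
base (array([601.8,  89.3]), array([242.4, 143.3]), 89.2)
black 376 (array([589.4,  34.5]), array([90.5, 87.4]), 88.9)
{'intrinsics': array([[322.5482,   0.    , 317.8179],
       [  0.    , 322.5482, 201.6331],
       [  0.    ,   0.    ,   1.    ]]), 'R': array([[ 1.000e+00,  1.200e-03, -2.000e-04],
       [ 1.200e-03, -9.524e-01,  3.050e-01],
       [ 2.000e-04, -3.050e-01, -9.524e-01]]), 't': array([-0.5751, -0.0407,  0.3798])}
```

View pics/crop.png

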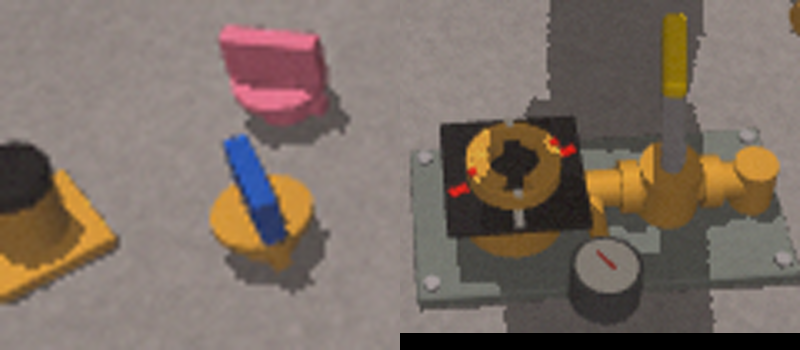

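The crop shows the blue-wing brass cap upright (left panel about (255,190)). The pink one behind it is separate, so the choice stands. The port's white marks run along world x and the red marks are turned clockwise from them.

Request:
move_arm --deltas '[1,-21.7,-12.5,6,0,0,-113.5,1,-21.7,-12.5,6,0,0,-113.5,1,-21.7,-12.5,6,0,0,-113.5,1,-21.7,-12.5,6,0,0,-113.5,1,-21.7,-12.5,6,0,0,-113.5,1,-21.7,-12.5,6,0,0,-113.5,1,-21.7,-12.5,6,0,0,-113.5,1,-21.7,-12.5,6,0,0,-113.5]' --force 60

```text
time: 1.67
ee_pos: [0.4469, -0.2205, 0.1948]
tcp_rot: [-0.98, -2.981, 0.003]
force: [-0.2, 0.0, 0.2]
grip_width: 0.0855
gripper_force: 0.0
```

Request:
move_arm --deltas '[1,0,0,0,0,0,-56.2,1,0,0,0,0,0,-56.2,1,0,0,0,0,0,-56.2,1,0,0,0,0,0,-56.2,1,0,0,0,0,0,-56.2,1,0,0,0,0,0,-56.2,1,0,0,0,0,0,-56.2,1,0,0,0,0,0,-56.2]'

```text
time: 2.33
ee_pos: [0.45, -0.2171, 0.1964]
tcp_rot: [-0.548, 3.093, -0.0]
force: [-0.2, -0.1, -0.3]
grip_width: 0.0856
gripper_force: 0.0
```

Request:
move_arm --deltas '[1,0,0,0,0,0,0,1,0,0,0,0,0,0]'

```text
time: 2.5
ee_pos: [0.45, -0.217, 0.1964]
tcp_rot: [-0.535, 3.096, -0.0]
force: [0.5, -0.4, -0.3]
grip_width: 0.0857
gripper_force: 0.0
```

```bash
cat >> h.py <<'E'
def pose():
    o=readout.get_obs(); R=Rn.from_rotvec(o["tcp_rot"]).as_matrix()
    return np.array(o["ee_pos"]),R,np.degrees(np.arctan2(R[1,1],R[0,1]))
E
python3 - <<'E'
from h import *
p,R,yaw=pose();print(p,yaw,R[:,2])
im,d,W=cloud("wrist");cv2.imwrite("pics/w1.png",im)
b=hsvmask(im,(100,120,50),(130,255,255))&(W[...,2]>.015)&(W[...,2]<.06)&(abs(W[...,0]-.45)<.05)&(abs(W[...,1]+.217)<.05)
P=W[b];print(len(P),rect(P),P[:,2].max());T=P[P[:,2]>.047];print(len(T),rect(T))
F=W[hsvmask(im,(8,90,60),(24,255,255))&(W[...,2]>.016)&(W[...,2]<.03)&(abs(W[...,0]-.45)<.05)&(abs(W[...,1]+.217)<.05)];print("fl",rect(F),cv2.minEnclosingCircle((F[:,:2]*1000).astype(np.float32)))
E
```

```text
[ 0.4500485  -0.21704701  0.19637699] 109.59302554588143 [ 1.70197566e-04 -1.45837969e-04 -9.99999975e-01]
771 (array([ 448.4, -217.1]), array([49.5, 11.4]), 22.1) 0.054204672333416866
725 (array([ 448.5, -217.1]), array([49.4, 11.4]), 22.1)
fl (array([ 448.5, -217.3]), array([47.5, 45.7]), -69.8) ((448.9723815917969, -217.48480224609375), 24.09682846069336)
```

View pics/w1.png

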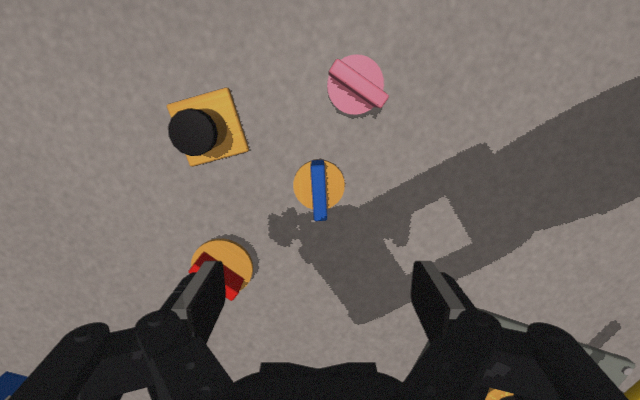

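The wrist image shows the blue wing at (319,190), centred between the fingers, with nothing under either finger. Descend and grip.

Request:
move_arm --deltas '[1,0.13,0.03,4,0,0,-2.9,1,0.13,0.03,8,0,0,-2.9,1,0.13,0.03,11.5,0,0,-2.9,1,0.13,0.03,13.5,0,0,-2.9,1,0.13,0.03,14.4,0,0,-2.9,1,0.13,0.03,14.4,0,0,-2.9,-1,0.13,0.03,14.4,0,0,-2.9,-1,0.13,0.03,14.4,0,0,-2.9]' --force 60

```text
time: 3.22
ee_pos: [0.4503, -0.2183, 0.0541]
tcp_rot: [-0.616, 3.078, -0.005]
force: [-0.3, -0.4, -0.3]
grip_width: 0.0642
gripper_force: 0.0
```

Request:
move_arm --deltas '[-1,0,0,0,0,0,0,-1,0,0,0,0,0,0,-1,0,0,0,0,0,0,-1,0,0,0,0,0,0,-1,0,0,0,0,0,0,-1,0,0,0,0,0,0]'

```text
time: 3.72
ee_pos: [0.4493, -0.2176, 0.0532]
tcp_rot: [-0.617, 3.079, -0.002]
force: [-0.7, 0.1, 5.4]
grip_width: 0.0108
gripper_force: 59.2
```

```bash
python3 - <<'E'
from h import *
print(pose())
E
```

```text
(array([ 0.44930994, -0.21758446,  0.05315417]), array([[-9.22903645e-01, -3.85028531e-01,  1.37595892e-03],
       [-3.85029903e-01,  9.22903636e-01, -9.22855766e-04],
       [-9.14551689e-04, -1.38149228e-03, -9.99998628e-01]]), np.float64(112.64553429998459))
```

Request:
move_arm --deltas '[-1,0,0,-4,0,0,0,-1,0,0,-8,0,0,0,-1,-3,2.4,-12,0,0,4,-1,-6,4.7,-14,0,0,9,-1,-9,7.1,-14.7,0,0,14,-1,-12,9.5,-14.7,0,0,19,-1,-15,11.8,-14.7,0,0,23.4,-1,-18,14.2,-14.7,0,0,23.4]'

```text
time: 4.38
ee_pos: [0.5604, -0.0153, 0.1994]
tcp_rot: [0.025, 3.141, -0.0]
force: [0.1, -0.6, -1.8]
grip_width: 0.0109
gripper_force: 59.0
```

```bash
python3 - <<'E'
from h import *
print(pose(),readout.get_obs()["grip_width"])
E
```

```text
(array([ 0.56041775, -0.01525193,  0.19937465]), array([[-9.99870716e-01,  1.60784001e-02,  1.92141545e-04],
       [ 1.60783700e-02,  9.99870722e-01, -1.57483062e-04],
       [-1.94648781e-04, -1.54373379e-04, -9.99999969e-01]]), np.float64(89.07873582364407)) 0.010904950403354508
```

Request:
move_arm --deltas '[-1,-1.4,2.5,0,0,0,0,-1,-2.9,4.95,0,0,0,0,-1,-2.9,4.95,0,0,0,0,-1,-2.9,4.95,0,0,0,0]'

```text
time: 4.72
ee_pos: [0.5893, 0.0335, 0.1981]
tcp_rot: [-0.016, -3.139, 0.0]
force: [-0.9, 0.6, -1.2]
grip_width: 0.0108
gripper_force: 58.9
```

```bash
cat > m.py <<'E'
from h import *
import sys
p,R,yaw=pose();print(p,yaw)
im,d,W=cloud("wrist");cv2.imwrite(f"pics/{sys.argv[1]}.png",im);np.save("wW.npy",W)
near=(np.hypot(W[...,0]-.5895,W[...,1]-.0344)<.075)
k=near&(im.max(2)<70)&(W[...,2]>.048)&(W[...,2]<.062);print("black",k.sum(),rect(W[k]))
f=hsvmask(im,(8,90,60),(24,255,255))&near&(W[...,2]>.064)&(W[...,2]<.076)
P=W[f];print("rim",len(P),cv2.minEnclosingCircle((P[:,:2]*1000).astype(np.float32)),P[:,2].mean())
w=hsvmask(im,(0,0,140),(180,50,255))&near&(W[...,2]>.05)&(W[...,2]<.076)
print("white",w.sum(),rect(W[w]))
r=(hsvmask(im,(0,180,90),(6,255,255))|hsvmask(im,(174,180,90),(180,255,255)))&near&(W[...,2]>.05)&(W[...,2]<.076)
print("red",r.sum(),rect(W[r]))
b=hsvmask(im,(100,120,50),(130,255,255))&(np.hypot(W[...,0]-p[0],W[...,1]-p[1])<.06)&(W[...,2]>.04)
T=W[b]; print("wing",b.sum(),rect(T),T[:,2].min(),T[:,2].max())
E
python3 m.py w2
```

```text
[0.5892935  0.03349043 0.1980989 ] 89.4170819187142
black 5192 (array([588.4,  34.5]), array([87.2, 86.8]), 89.5)
rim 1967 ((588.490478515625, 34.35142517089844), 30.103723526000977) 0.06982143194260602
white 156 (array([554.7,  34.9]), array([17.2,  5.7]), -0.6)
red 272 (array([590.1,  34.9]), array([86. ,  9.2]), -70.9)
wing 3209 (array([590.1,  38.9]), array([90.9, 49.9]), 75.0) 0.17086425845832423 0.256558993768962
```

View pics/w2.png

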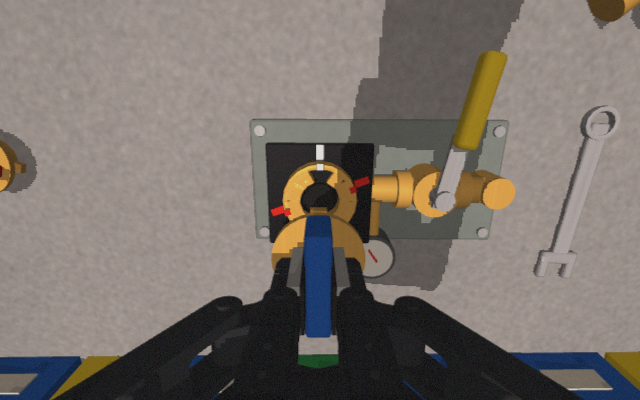

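The wrist view shows the port at (320,197), white mark at (320,152), red marks at (281,211) and (361,185), and the cap held centrally with its flange at (318,255). Next I check the cap's offset in the hand.

```bash
python3 - <<'E'
from h import *
W=np.load("wW.npy");im=cv2.imread("pics/w2.png");p=np.array([.5893,.0335])
g=np.hypot(W[...,0]-p[0],W[...,1]-p[1])<.04
b=hsvmask(im,(100,120,50),(130,255,255))&g&(W[...,2]<.21);T=W[b];print(rect(T),T[:,2].min(),T[:,2].max())
e=T[T[:,2]>T[:,2].max()-.004];print(rect(e))
f=hsvmask(im,(8,90,60),(24,255,255))&g&(W[...,2]>.155)&(W[...,2]<.18);F=W[f];print(len(F),rect(F),np.median(F[:,2]),cv2.minEnclosingCircle((F[:,:2]*1000).astype(np.float32)))
y=hsvmask(im,(22,120,60),(34,255,255))&(W[...,2]>.06)&(W[...,2]<.1)&(W[...,0]<.575)&(W[...,1]>.09)&(W[...,1]<.22);print("lever",rect(W[y]),np.median(W[y][:,2]));print(pose()[0],pose()[2])
E
```

```text
(array([589. ,  33.7]), array([50.2, 12.5]), -0.5) 0.17086425845832423 0.20884847307032503
(array([598. ,  38.5]), array([3. , 0.1]), 0.1)
2060 (array([580.2,  33.4]), array([47.6, 30. ]), 88.3) 0.16842920472090456 ((588.466796875, 33.2657585144043), 23.946683883666992)
lever (array([514.6, 148.5]), array([67.5, 16.3]), -11.0) 0.07938576995041934
[0.5888368  0.03239753 0.19810503] 89.32315463613224
```

Request:
move_arm --deltas '[-1,0,0.2,3,0,0,0,-1,0,0.2,5,0,0,0,-1,0,0.2,6,0,0,0,-1,0,0.2,6.5,0,0,0,-1,0,0.2,6.5,0,0,0,-1,0,0.2,6.5,0,0,0]'

```text
time: 5.27
ee_pos: [0.5901, 0.0334, 0.1349]
tcp_rot: [0.022, 3.141, -0.0]
force: [0.1, 0.2, -1.5]
grip_width: 0.0109
gripper_force: 59.0
```

Request:
move_arm --deltas '[-1,0,0,0.4,0,0,0,-1,0,0,0.8,0,0,0,-1,0,0,1.3,0,0,0,-1,0,0,1.3,0,0,0,-1,0,0,1.3,0,0,0]'

```text
time: 5.68
ee_pos: [0.5893, 0.0342, 0.1209]
tcp_rot: [-0.02, -3.141, -0.0]
force: [0.4, -0.0, -1.0]
grip_width: 0.0104
gripper_force: 59.0
```

Request:
move_arm --deltas '[-1,0,0,0.4,0,0,0,-1,0,0,0.8,0,0,0,-1,0,0,0.8,0,0,0,-1,0,0,0.8,0,0,0]'

```text
time: 6.02
ee_pos: [0.5902, 0.0342, 0.1137]
tcp_rot: [0.021, 3.141, 0.0]
force: [0.9, 1.7, 1.7]
grip_width: 0.0108
gripper_force: 59.6
```

```bash
python3 - <<'E'
from h import *
print(pose()[0],pose()[2],readout.get_obs()["force"],readout.get_obs()["torque"])
E
```

```text
[0.59015918 0.03422025 0.11374173] 89.24741898544461 [0.92690923 1.69286899 1.73186136] [0.12987505 0.00144705 0.02974814]
```

Request:
move_arm --deltas '[-1,0,0,0.4,0,0,0,-1,0,0,0.8,0,0,0,-1,0,0,0.9,0,0,0,-1,0,0,0.9,0,0,0,-1,0,0,0.9,0,0,0]'

```text
time: 6.43
ee_pos: [0.5904, 0.0342, 0.1048]
tcp_rot: [0.021, 3.14, 0.0]
force: [1.0, 1.9, 4.2]
grip_width: 0.0106
gripper_force: 59.9
```

Request:
move_arm --deltas '[-1,0,0,0.1,0,0,0,-1,0,0,0.1,0,0,0,-1,0,0,0.1,0,0,0]'

```text
time: 6.68
ee_pos: [0.5905, 0.0342, 0.1047]
tcp_rot: [0.021, 3.14, 0.0]
force: [-0.7, 1.9, 9.3]
grip_width: 0.0108
gripper_force: 60.5
```

Request:
move_arm --deltas '[-1,0,0,0,0,0,5,-1,0,0,0,0,0,11,-1,0,0,0,0,0,17,-1,0,0,0,0,0,23,-1,0,0,0,0,0,29,-1,0,0,0,0,0,35,-1,0,0,0,0,0,40,-1,0,0,0,0,0,40]'

```text
time: 7.35
ee_pos: [0.5905, 0.0344, 0.1047]
tcp_rot: [1.097, 2.942, 0.002]
force: [-1.8, 1.9, 9.2]
grip_width: 0.0109
gripper_force: 60.6
```

```bash
cat > s.py <<'E'
from h import *
o=readout.get_obs();print(pose()[0],pose()[2],o["force"],o["torque"],o["grip_width"])
E
python3 s.py
```

```text
[0.59049743 0.03438197 0.10473057] 49.08456708279667 [-1.80729811  1.91001575  9.20500585] [ 0.25283789  0.30458107 -0.06348974] 0.01085562858668366
```

Request:
move_arm --deltas '[-1,0,0,0,0,0,6,-1,0,0,0,0,0,12,-1,0,0,0,0,0,18,-1,0,0,0,0,0,24,-1,0,0,0,0,0,29,-1,0,0,0,0,0,32,-1,0,0,0,0,0,32]'

```text
time: 7.93
ee_pos: [0.5894, 0.0341, 0.1047]
tcp_rot: [-1.864, -2.528, 0.001]
force: [-3.6, 1.0, 11.8]
grip_width: 0.011
gripper_force: 61.0
```

```bash
python3 s.py
```

```text
[0.5894348  0.03411188 0.10466905] 17.18903885678112 [-3.5624466   0.98423764 11.84977231] [0.14974462 0.77804462 0.07307784] 0.010961920282795135
```

Request:
move_arm --deltas '[-1,0,0,0,0,0,-1.5,-1,0,0,-0.3,0,0,-1.5,-1,0,0,-0.6,0,0,-1.5,-1,0,0,-0.6,0,0,-1.5,-1,0,0,-0.6,0,0,-1.5]'

```text
time: 8.35
ee_pos: [0.5894, 0.034, 0.1093]
tcp_rot: [-1.83, -2.553, 0.001]
force: [-1.2, 1.0, 4.3]
grip_width: 0.0109
gripper_force: 59.9
```

```bash
python3 s.py
```

```text
[0.58940717 0.034021   0.10928199] 18.745492138960543 [-1.20372855  1.01518057  4.29226219] [0.05248466 0.21821341 0.05523138] 0.010904669145762665
```

Request:
move_arm --deltas '[-1,0,0,-0.1,0,0,0,-1,0,0,-0.15,0,0,0,-1,0,0,-0.15,0,0,0]'

```text
time: 8.6
ee_pos: [0.5894, 0.034, 0.1102]
tcp_rot: [-1.83, -2.553, 0.001]
force: [0.1, 0.6, 1.2]
grip_width: 0.011
gripper_force: 59.4
```

Request:
move_arm --deltas '[1,0,0,0,0,0,0,1,0,0,0,0,0,0,1,0,0,0,0,0,0,1,0,0,0,0,0,0,1,0,0,-4,0,0,0,1,0,0,-8,0,0,0,1,0,0,-9,0,0,0,1,0,0,-9,0,0,0]'

```text
time: 9.27
ee_pos: [0.5932, 0.0338, 0.2064]
tcp_rot: [1.824, 2.546, 0.009]
force: [0.1, -0.1, 0.4]
grip_width: 0.0854
gripper_force: 0.0
```

```bash
python3 m.py w3; python3 - <<'E'
from h import *
W=np.load("wW.npy");im=cv2.imread("pics/w3.png")
n=np.hypot(W[...,0]-.589,W[...,1]-.034)<.05
b=hsvmask(im,(100,120,50),(130,255,255))&n&(W[...,2]>.075)&(W[...,2]<.13);T=W[b];print("wing",len(T),rect(T),np.percentile(T[:,2],90))
f=hsvmask(im,(8,90,60),(24,255,255))&n&(W[...,2]>.066)&(W[...,2]<.09);print("flange z",np.percentile(W[f][:,2],[5,25,50,75,95]))
y=hsvmask(im,(22,120,60),(34,255,255))&(W[...,2]>.06)&(W[...,2]<.1)&(W[...,0]<.575)&(W[...,1]>.09)&(W[...,1]<.22);print("lever",y.sum(),y.sum()>3 and rect(W[y]))
E
python3 s.py
```

```text
[0.59319592 0.03376113 0.20635049] 18.747930023743137
black 5237 (array([588.8,  34.4]), array([88.1, 88.1]), -0.8)
rim 1021 ((588.521484375, 34.79293441772461), 30.061063766479492) 0.06978888651024487
white 211 (array([589.3,  33.5]), array([86.7,  7.6]), -0.9)
red 141 (array([577.7,  66.6]), array([17.4,  5. ]), -71.3)
wing 1149 (array([601.2,  38.2]), array([74.2, 59.1]), 63.7) 0.055480120408562435 0.22153018375594485
wing 1137 (array([589.4,  34. ]), array([50., 11.]), -71.2) 0.10931663796658805
flange z [0.06908095 0.07032673 0.08006864 0.08080705 0.08155798]
lever 1811 (array([519.1, 148.5]), array([59. , 16.5]), -11.1)
[0.59137807 0.0339032  0.2034418 ] 18.743411206198576 [0.55897336 0.34237955 0.0161706 ] [0.00548806 0.00187435 0.04345297] 0.0852764664996123
```

View pics/w3.png

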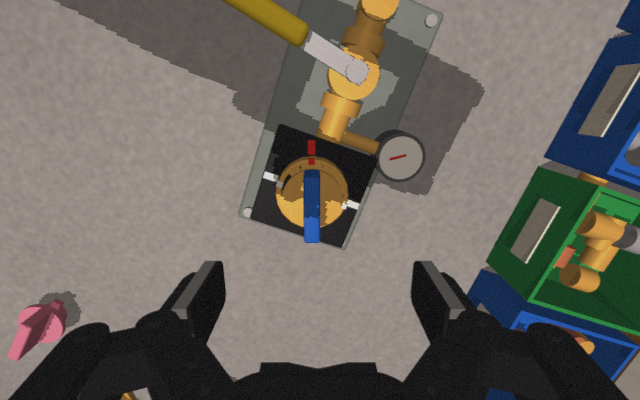

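The cap is locked. The wrist picture shows the wing at (312,205) lined up with the red mark at (312,150). The flange top is at 80.5 mm, which matches the locked height, and the wing is at −71° against −70.8° wanted. Now the lever, at about −11°.

Request:
move_arm --deltas '[1,3,-0.8,0,0,0,-7,1,6,-1.6,0,0,0,-14,1,9,-2.4,0,0,0,-21,1,12,-3.1,0,0,0,-28,1,13.3,-3.4,0,0,0,-35,1,13.3,-3.4,0,0,0,-42,1,13.3,-3.4,0,0,0,-49,1,13.3,-3.4,0,0,0,-56]'

```text
time: 9.98
ee_pos: [0.5129, 0.1494, 0.1984]
tcp_rot: [-0.405, -3.111, 0.002]
force: [0.0, 0.9, 0.4]
grip_width: 0.0855
gripper_force: 0.0
```

Request:
move_arm --deltas '[0,0,0,0,0,0,-4,0,0,0,0,0,0,-4,0,0,0,0,0,0,-4,0,0,0,0,0,0,-4]'

```text
time: 10.32
ee_pos: [0.514, 0.1489, 0.1996]
tcp_rot: [-0.31, -3.124, 0.001]
force: [-0.3, 0.0, 0.7]
grip_width: 0.0428
gripper_force: 0.0
```

```bash
python3 s.py
```

```text
[0.5140057  0.14894731 0.19957425] 78.64909678483936 [-0.33708125  0.04224573  0.6677971 ] [0.05299912 0.0399545  0.01398311] 0.042761736619886165
```

Request:
move_arm --deltas '[0,0,0,4,0,0,0,0,0,0,8,0,0,0,0,0,0,11,0,0,0,0,0,0,11.7,0,0,0,-0.45,0,0,11.7,0,0,0,-0.45,0,0,11.7,0,0,0,-0.45,0,0,11.7,0,0,0]' --force 20

```text
time: 10.9
ee_pos: [0.5169, 0.1493, 0.0862]
tcp_rot: [0.308, 3.122, 0.002]
force: [0.2, 0.8, 0.9]
grip_width: 0.0236
gripper_force: 0.0
```

```bash
python3 s.py; python3 - <<'E'
import numpy as np
from h import pose
# arc rows in tool frame: axis at world A; rotate by a clockwise
p,R,_=pose();A=np.array([.5902,.1344,p[2]])
for a in (7,14,21,28,35,42,49,52,56,63,70,77,78.5,80,82,84):
    c,s=np.cos(np.radians(a)),np.sin(np.radians(a));q=A+np.array([[c,s,0],[-s,c,0],[0,0,1]])@(p-A)
    print(a,np.round((R.T@(q-p))*100,2))
E
```

```text
[0.51691106 0.14934787 0.08615475] 78.72629452415265 [0.15238965 0.8173568  0.90735837] [-0.0175048  -0.02451111  0.03749567] 0.023580472840392712
7 [-0.06  0.91  0.  ]
14 [-0.23  1.81  0.  ]
21 [-0.51  2.68  0.01]
28 [-0.89  3.51  0.01]
35 [-1.37  4.28  0.01]
42 [-1.94  5.    0.02]
49 [-2.6   5.63  0.02]
52 [-2.9   5.88  0.02]
56 [-3.32  6.19  0.02]
63 [-4.11  6.65  0.03]
70 [-4.95  7.01  0.03]
77 [-5.83  7.26  0.04]
78.5 [-6.02  7.3   0.04]
80 [-6.21  7.34  0.04]
82 [-6.47  7.38  0.04]
84 [-6.73  7.41  0.04]
```

Request:
move_arm --deltas '[-0.45,-0.06,0.9,0,0,0,7,-0.45,-0.23,1.8,0,0,0,14,-0.45,-0.51,2.7,0,0,0,21,-0.45,-0.9,3.5,0,0,0,28,-0.45,-1.4,4.3,0,0,0,35,-0.45,-1.95,5,0,0,0,42,-0.45,-1.95,5,0,0,0,42,-0.45,-1.95,5,0,0,0,42]'

```text
time: 11.57
ee_pos: [0.5454, 0.1948, 0.086]
tcp_rot: [1.402, 2.808, 0.004]
force: [0.5, 0.7, -0.6]
grip_width: 0.0235
gripper_force: 0.0
```

```bash
python3 s.py; python3 - <<'E'
import numpy as np
from h import pose
p,R,y=pose();A=np.array([.5902,.1344]);d=p[:2]-A
r=np.linalg.norm(d);th=np.degrees(np.arctan2(d[1],d[0]));print("r",r,"lever dir",th,"yaw",y)
for t in (th-8,th-15,th-22,th-29,89.2,88,86,85,84):
    q=A+.0765*np.array([np.cos(np.radians(t)),np.sin(np.radians(t))])
    print(round(t,1),np.round((R.T@np.r_[q-p[:2],0])*100,2),"wz",round(y-(t-90),1))
E
```

```text
[0.54536398 0.19482571 0.08603214] 36.937149157823846 [ 0.54572642  0.71010419 -0.63618216] [-0.03865636  0.02212028 -0.01897201] 0.023468057076895487
r 0.07524317008728715 lever dir 126.57550182893031 yaw 36.937149157823846
118.6 [0.04 1.06 0.  ] wz 8.4
111.6 [-0.15  1.98  0.01] wz 15.4
104.6 [-0.45  2.86  0.01] wz 22.4
97.6 [-0.86  3.7   0.02] wz 29.4
89.2 [-1.47  4.63  0.02] wz 37.7
88 [-1.57  4.76  0.02] wz 38.9
86 [-1.75  4.96  0.02] wz 40.9
85 [-1.83  5.07  0.02] wz 41.9
84 [-1.92  5.16  0.02] wz 42.9
```

Request:
move_arm --deltas '[-0.45,0,1,0,0,0,7,-0.45,-0.15,1.95,0,0,0,14,-0.45,-0.45,2.85,0,0,0,21,-0.45,-0.85,3.7,0,0,0,28,-0.45,-1.4,4.6,0,0,0,35,-0.45,-1.75,4.95,0,0,0,38,-0.45,-1.8,5.05,0,0,0,38,-0.45,-1.8,5.05,0,0,0,38]'

```text
time: 12.23
ee_pos: [0.5951, 0.21, 0.0845]
tcp_rot: [2.242, 2.2, 0.001]
force: [0.0, -0.1, -0.5]
grip_width: 0.0233
gripper_force: 0.1
```

```bash
python3 s.py
```

```text
[0.59509745 0.20995963 0.08453899] -1.0820806636777294 [ 0.04528192 -0.09628466 -0.49188583] [0.002782   0.08449343 0.01445166] 0.023328970017824285
```

Request:
move_arm --deltas '[-0.45,0,0.15,0,0,0,0,-0.45,0,0.3,0,0,0,0,-0.45,0,0.3,0,0,0,0]'

```text
time: 12.48
ee_pos: [0.5953, 0.2099, 0.0837]
tcp_rot: [-2.241, -2.197, 0.007]
force: [-7.8, -0.4, 4.5]
grip_width: 0.0236
gripper_force: 3.3
```

Request:
move_arm --deltas '[0,0,-0.3,0,0,0,0,0,0,-0.3,0,0,0,0,0,0,-0.3,0,0,0,0,0,0,-0.3,-4,0,0,0,0,0,-0.3,-8,0,0,0,0,0,-0.3,-12,0,0,0,0,0,-0.3,-14,0,0,0,0,0,-0.3,-14,0,0,0]'

```text
time: 13.15
ee_pos: [0.5994, 0.2109, 0.2322]
tcp_rot: [2.239, 2.191, 0.02]
force: [-0.5, 0.5, 1.0]
grip_width: 0.0427
gripper_force: 0.0
```

```bash
python3 s.py; python3 - <<'E'
from h import *
for c in("wrist","scene"):
    im,d,W=cloud(c)
    y=hsvmask(im,(22,120,60),(34,255,255))&(W[...,2]>.064)&(W[...,2]<.1)&(abs(W[...,0]-.59)<.05)&(W[...,1]>.165)&(W[...,1]<.26)
    if y.sum()>5: print(c,"lever",y.sum(),rect(W[y]))
    n=np.hypot(W[...,0]-.589,W[...,1]-.034)<.05
    b=hsvmask(im,(100,120,50),(130,255,255))&n&(W[...,2]>.075)&(W[...,2]<.13)
    if b.sum()>5: print("wing",b.sum(),rect(W[b]),W[b][:,2].max())
    cv2.imwrite(f"pics/{c}9.png",im)
E
```

```text
[0.59938943 0.21090285 0.23218683] -1.2314740446793604 [-0.45380977  0.52040782  0.98435746] [ 0.01446089 -0.01504117  0.01274297] 0.042705621108979824
wrist lever 1302 (array([591.2, 209.7]), array([71.8, 15.9]), 89.7)
wing 403 (array([591.6,  44.5]), array([36.2, 10.6]), -53.0) 0.10965439274100282
scene lever 292 (array([593. , 210.4]), array([66.1, 16.5]), 87.6)
wing 284 (array([590.7,  33.2]), array([48.8, 12.5]), -72.0) 0.11047322573856506
```

View pics/scene9.png

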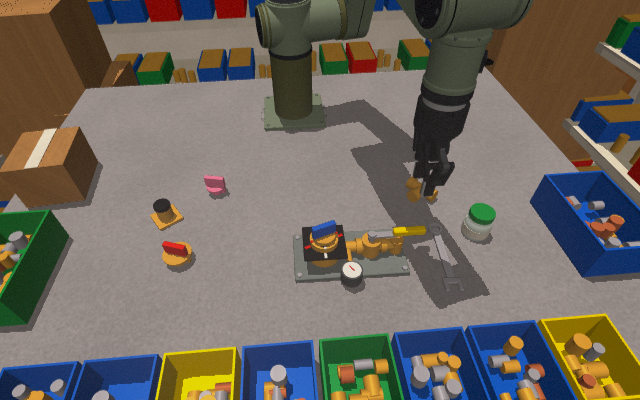

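The scene picture shows the cap locked at (324,230) on the red marks, the lever in line with the pipe at (408,232), the bystanders unmoved and the gripper clear of everything.

```bash
python3 -c "
from h import *
print(close_job())"
```

```text
the job is handed in; nothing more can be done
None
```

The blue-winged cap is locked in the port at the red marks, the valve lever was then swung clockwise to its open stop, everything is released, and the job is handed in (about 13 s on the robot's clock).

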